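Unbolt the bead kiln and hold its lid half open

ROBOT

A 6-joint arm with a two-finger parallel gripper is mounted at the origin on a cart in front of the work surface, level with it; the furniture and walls round the work are solid. World frame = base frame: x ahead of the robot, y to its left, z up, the work surface at z = 0. Lengths are in m, angles in degrees, forces in N, time in s.
With the tool pointing down it reaches from about 0.325 to 0.85 m from the base axis. Payload 15.5 kg.
Tool frame: the origin (TCP) lies at the very end of the fingers, on their centre line; the grasp point (between the pads) lies arm.grip_depth behind it (arm.grip_depth is the distance from the TCP to the grasp point, in m); z points along the fingers, y is the line along which they close (so a half turn about z gives the same grasp; the last joint's range is limited). The gripper opens to 91 mm and grips with 3 to 60 N. Pads are 32 mm wide; open, the fingers measure 118 mm over their backs; the gripper's body (76 mm by 178 mm) begins 60 mm behind the grasp point.
Start: joints at [-70.961, 28.281, 77.091, -0, 74.628, -5.472], TCP at [0.259, -0.569, 0.214] pointing down, gripper open.
Joint ranges: [-166.48, 166.48], [-47.26, 123.95], [12.59, 153.08], [-70.14, 250.14], [6.76, 159.57], [-176.63, 176.63]. Speed limits (degrees/s): [108.29, 108.29, 147.25, 172.46, 172.46, 172.46].

INTERFACE

Orientations are given as a 3x3 rotation matrix whose columns are the frame's x, y, z axes.
In Python, from rig import arm gives the robot as it stands. Calls block until the motion is done:
- arm.move_to(position, orientation): joint-space move of the TCP to a pose.
- arm.move_l(position, orientation=None, feed=0.15): straight line of the TCP; orientation=None keeps the orientation; feed is the mean speed in m/s.
- arm.move_joints(angles): joint-space move.
- arm.grip(opening): finger opening in m; the grip force is fixed at half the most; returns when the fingers have stopped.
- arm.sleep(seconds).
- arm.solve_ik(position, orientation): joint angles nearest the present ones, or None.
- arm.snapshot(name): name is "scene" or "side" or "wrist"; returns the picture (384x512x3 uint8, red, green, blue); there is no depth.
- arm.get_calibration(name): a dict with "intrinsics" (3x3 intrinsics, pixels), "k1" (the pictures are not rectified: a ray, as slopes to the right and down, at radius r is drawn at 1 + k1 r^2 times it, then the intrinsics apply), "cam_to_world" (4x4, takes a point from camera to world coordinates). Camera axes: x right, y down, z forward; pixel columns grow to the right and rows downward; lengths in m; the calibration is good to about 2 mm. A picture is of the moment at which its call begins: read the wrist's pose just before it. get_calibration takes no time and is no camera call; for the wrist camera it gives the pose at the moment of the call.
A pose or a line that the arm cannot do raises arm.Unreachable and nothing moves.
- arm.sign_off(): hands the job in; it is judged then, once.
Readings, each from a call of its own:
- arm.current_t(): time.
- arm.current_joint_positions(): joint angles.
- arm.current_dq(): joint speeds.
- arm.current_tau(): joint torques, N m.
- arm.current_ee_pos(): TCP position.
- arm.current_tool_rot(): TCP orientation.
- arm.current_force(): force on the tool from outside, world axes, zero at the start.
- arm.current_torque(): the same for the moment, N m.
- arm.current_width(): finger opening in m.
- arm.current_grasp_force(): force on a finger pad.
Only numpy, scipy, OpenCV 4.12 (cv2) and the standard library are available. Lean on these libraries where they do the work, as an engineer would, in place of code of your own. Each camera call takes 0.05 s, during which the arm holds its last target. There are 200 camera calls.

TASK

The lid of the small bead kiln is bolted. Slide the bolt on its left side fully back, then take the lid's bar handle, raise the lid smoothly to 45 degrees and finish still holding it there steadily by the handle, so that I can take the beads out; the lid falls shut if it is let go, so do not let go, drop it or prop it on anything. Leave the things round the kiln where they are.

Things in the scene. Friction and masses are not known exactly. Their poses are not given: they have to be found in the camera images.
- kiln: Small cold bench kiln, grey, fixed: a box 190 (its x) by 240 (its y) by 105 mm high without its lid. Origin: centre of its underside, on the bench top. Its x points from the front (handle, black control panel; towards the robot) to the hinged back, y to its left, z up; it may stand turned by up to 0.3 rad.
- scale_45 (a point): Red tick at 45 degrees on the brass arc (black ticks every 15 degrees) that stands on the kiln's right side, 127 mm right of its middle, 110 mm round the hinge line, up to 214 mm above the bench. The lid's underside points at the tick when the lid is open by 45 degrees.
- lid (a joint): Opening of the lid in rad: 0 shut, 0.785 = 45 degrees, stop at 1.35. A grey slab 190 by 240 by 24 mm, hinged on the kiln's back upper edge, its front rises. It weighs 0.35 to 0.7 kg; no spring, little friction: it always falls shut when let go. With the bolt less than about 0.02 m back, the steel loop on the lid's left side catches on the bolt and the lid rises only about 0.02 rad.
- lid_hinge (a point): Middle of the lid's hinge line: 95 mm behind and 105 mm above the kiln's origin; the hinge line runs along the kiln's y.
- lid_handle (a point): Middle of the lid's handle: a round dark wooden bar 12 mm thick, parallel to the hinge line, on end posts 110 mm apart (100 free). Lid shut: 230 mm in front of the hinge line, 117 mm above the bench, 34 mm clear of the lid's edge, 85 mm clear below. It swings with the lid about the hinge line; being round it can turn between the fingers. Axes: as the kiln's when shut, turning with the lid.
- bolt (a joint): How far the bolt is drawn back, in m: 0 to 0.01 at the start (locked), 0.045 at its stop. It slides along the kiln's +x (away from the robot, towards the hinge), with about 2 N of friction, and stays where it is left.
- bolt_knob (a point): Grip point on the bolt's red upright knob (14 mm thick, red part 34 mm tall), left of the kiln: 122 mm above the bench, 8 mm below the knob's top, 43 mm left of the lid's left edge (kiln y = 163 mm), kiln x = the bolt's value - 20 mm. The knob stands on a 10 mm steel arm of the bolt at 86 mm height. It can be pinched from above with the fingers closing along the kiln's x, or pushed. Axes as the kiln's.
- cork: Scorched cork block, 30 by 60 by 24 mm, origin at the centre of its underside; bystander, stands to the right of the kiln.
- graphite_block: Black graphite block, 52 by 82 by 11 mm, origin at the centre of its underside; bystander, to the right of the kiln.
- bead_dish: Round cream dish of beads, 85 mm across, 17 mm high, origin at the centre of its underside; bystander, to the left of the kiln.
- pliers: Pliers with red grips, 133 mm long, lying flat; bystander, left on the bench.
- lighter: Black lighter, 65 mm long, lying flat; bystander, left on the bench.
- small_hammer: Small hammer, 138 mm long, lying flat; bystander, left on the bench.

How it is judged (in metres and radians):
On the way, in this order (a step that is already met when the one before it is completed fails the run):
1. the bolt is drawn back while the lid is still shut (value of joint bolt above 0.038 m and value of joint lid below 0.08 rad), for 0.2 s.
2. the lid is raised by its handle to 45 degrees (value of joint lid between 0.68 and 0.89 rad and contact force between the fingers and kiln above 0.8 N and distance between the grasp point and lid_handle below 0.075 m and value of joint bolt above 0.036 m), for 0.3 s.
At the end, for the whole second after the job is handed in: The bolt is drawn back (over 36 of its 45 mm); the lid stands still at 45 degrees, within 6 degrees, carried by the fingers at its bar handle (contact force over 0.8 N, grasp point within 75 mm of the handle's middle); none of the bystanders touches the kiln. The program ends while holding (all of step 2 and velocity of joint lid between -0.1 and 0.1 rad/s and contact force between each of cork, graphite_block, bead_dish, pliers, lighter, small_hammer and kiln below 0.2 N); the arm keeps its last pose, push and grip.
It fails at once if the lid is dropped or flung (faster than 3 rad/s) (velocity of joint lid above 3 rad/s or velocity of joint lid below -3 rad/s).
It fails at once if the lid is thrown open past 65 degrees (value of joint lid above 1.134 rad).
It fails at once if a bystander is shifted by more than 30 mm (distance of any of cork, graphite_block, bead_dish, pliers, lighter, small_hammer from where it was at the start of the episode above 0.03 m).
It also fails if it takes over 48 s, if anything falls off the work surface, if the arm or the gripper's body presses on something with over 40 N, if the wrist force passes 120 N, or if a joint passes its speed limit or range.

## Working session

There is one attempt and no reset: what is moved stays moved. The work goes in short steps, each a Python script; the robot and the scene stay as the last script left them, time stands still between calls to the robot, and variables do not carry over. Pictures are saved under pics/ and viewed, at most 10 in all, crops included, and the job is handed in when it is done.

```bash
ls; mkdir -p pics; python3 - <<'E'
from rig import arm
import cv2,numpy as np
for n in("scene","side"):
    cv2.imwrite(f"pics/{n}0.png",arm.snapshot(n)[:,:,::-1])
    c=arm.get_calibration(n);print(n,np.round(c["intrinsics"],1).tolist(),c["k1"],np.round(c["cam_to_world"],3).tolist())
print(arm.grip_depth,arm.current_t(),np.round(arm.current_tool_rot(),2))
E
```

```text
pics
scene [[410.9, 0.0, 253.0], [0.0, 410.9, 191.6], [0.0, 0.0, 1.0]] 0.04200815025224559 [[0.908, -0.166, 0.384, 0.048], [-0.418, -0.378, 0.826, -1.17], [0.009, -0.911, -0.412, 0.734], [0.0, 0.0, 0.0, 1.0]]
side [[461.8, 0.0, 247.5], [0.0, 461.8, 193.2], [0.0, 0.0, 1.0]] -0.11431241516261105 [[-0.854, -0.234, 0.465, -0.124], [-0.52, 0.365, -0.772, 1.263], [0.011, -0.901, -0.434, 0.811], [0.0, 0.0, 0.0, 1.0]]
0.0188 0.1 [[ 0.91  0.41 -0.  ]
 [ 0.41 -0.91  0.  ]
 [ 0.   -0.   -1.  ]]
```

View pics/scene0.png

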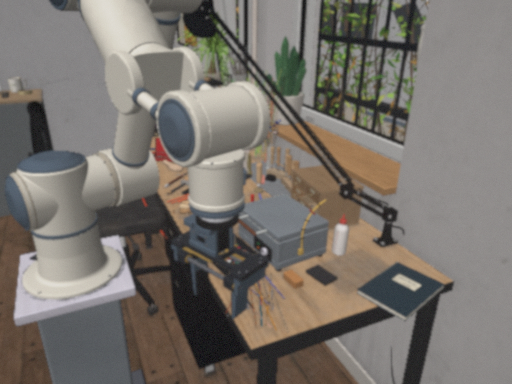

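View pics/side0.png

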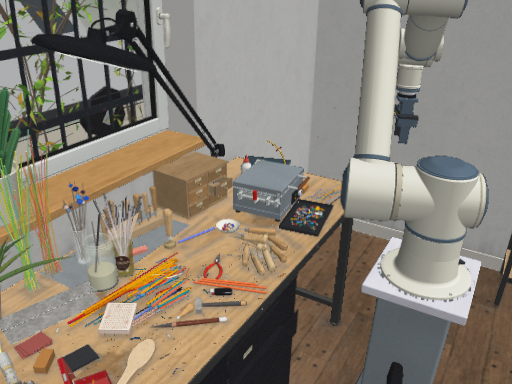

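The scene view shows the kiln at about (285,228) with the brass arc at (310,220). The side view shows it at about (268,190), with the red knob near (255,195). I'll enlarge both crops.

```bash
cat > h.py <<'E'
from rig import arm
import cv2,numpy as np
def ray(n,uv,cal=None):
    c=cal or arm.get_calibration(n);K=np.array(c["intrinsics"]);T=np.array(c["cam_to_world"])
    d=(np.array(uv,float)-K[:2,2])/[K[0,0],K[1,1]];s=d.copy()
    for _ in range(20): s=d/(1+c["k1"]*(s@s))
    v=T[:3,:3]@np.r_[s,1];return T[:3,3],v/np.linalg.norm(v)
def onz(n,uv,z,cal=None):
    o,v=ray(n,uv,cal);return o+v*(z-o[2])/v[2]
def proj(P,c):
    T=np.linalg.inv(np.array(c["cam_to_world"]));p=T[:3,:3]@P+T[:3,3];s=p[:2]/p[2]
    s=s*(1+c["k1"]*(s@s));K=np.array(c["intrinsics"]);return K[:2,:2]@s+K[:2,2]
def tri(r1,r2):
    (a,u),(b,v)=r1,r2;s=np.linalg.lstsq(np.c_[u,-v],b-a,rcond=None)[0]
    p,q=a+s[0]*u,b+s[1]*v;return (p+q)/2,np.linalg.norm(p-q)
E
python3 - <<'E'
from h import *
a=cv2.imread("pics/scene0.png")[180:300,225:345];b=cv2.imread("pics/side0.png")[140:240,220:320]
cv2.imwrite("pics/z1.png",np.hstack([cv2.resize(a,(400,400),interpolation=2),cv2.resize(b,(400,400),interpolation=2)]))
print(onz("scene",(285,228),.13),onz("side",(255,195),.12))
w=arm.get_calibration("wrist");print(np.round(w["intrinsics"],0).tolist(),w["k1"],np.round(w["cam_to_world"],3).tolist())
E
```

```text
[ 0.58892451 -0.23695636  0.13      ] [0.58758576 0.03146959 0.12      ]
[[323.0, 0.0, 261.0], [0.0, 323.0, 193.0], [0.0, 0.0, 1.0]] -0.06811696802849743 [[0.416, -0.869, -0.27, 0.336], [-0.909, -0.398, -0.122, -0.535], [-0.002, 0.296, -0.955, 0.384], [0.0, 0.0, 0.0, 1.0]]
```

View pics/z1.png

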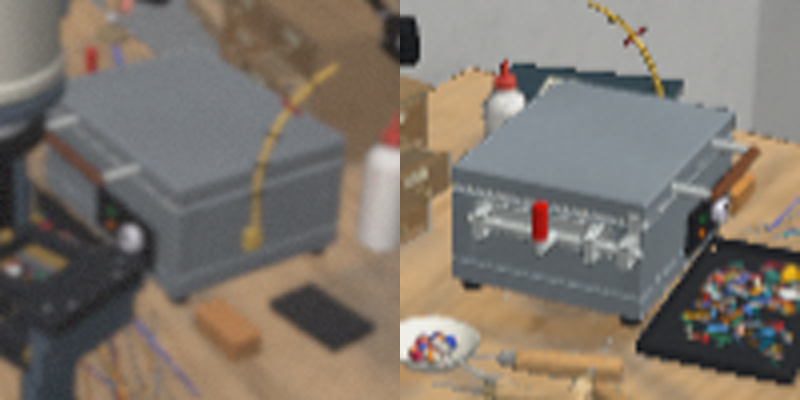

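The left half (scene) shows the lid's front-right top corner at crop (180,190), the back-right corner at (342,145), and the arc with its red tick at (290,105). The right half (side) shows lid corners BL (453,165), FL (637,205), FR (735,110) and BR (555,80). The red knob's top is at (540,205) and the handle runs from (712,195) to (758,152).

```bash
python3 - <<'E'
from h import *
S=lambda x,y:((x-400)/4+220-.4,y/4+140-.4)
C={k:onz("side",S(*p),.129) for k,p in dict(BL=(453,165),FL=(637,205),FR=(735,110),BR=(555,80)).items()}
for k,v in C.items(): print(k,v.round(3))
F=lambda x,y:(x*.3+225,y*.3+180)
print("scene FR,BR",onz("scene",F(180,190),.129).round(3),onz("scene",F(342,145),.129).round(3))
print("knob top",onz("side",S(540,203),.13).round(3))
y=(C["BL"]-C["BR"]+C["FL"]-C["FR"]);x=(C["BL"]-C["FL"]+C["BR"]-C["FR"])
print(np.arctan2(-y[0],y[1]),np.arctan2(x[1],x[0]),sum(C.values())/4)
# look position: tool down, camera above kiln
R=arm.current_tool_rot()
T=np.array(arm.get_calibration("wrist")["cam_to_world"]);Tt=np.eye(4);Tt[:3,:3]=R;Tt[:3,3]=arm.current_ee_pos()
M=np.linalg.inv(Tt)@T;np.save("wrist.npy",M);print(M.round(3).tolist())
for yaw in (0,90,-90,180,45,-45):
    a=np.radians(yaw);Rn=np.array([[np.cos(a),np.sin(a),0],[np.sin(a),-np.cos(a),0],[0,0,-1]])
    for p in ([.5,-.12,.35],[.58,-.12,.35],[.45,0,.35],[.5,-.3,.35]):
        q=arm.solve_ik(p,Rn);print(yaw,p,None if q is None else np.round(q,0))
E
```

```text
BL [ 0.705 -0.01   0.129]
FL [ 0.526 -0.025  0.129]
FR [ 0.546 -0.267  0.129]
BR [ 0.732 -0.24   0.129]
scene FR,BR [ 0.549 -0.275  0.129] [ 0.722 -0.263  0.129]
knob top [0.597 0.018 0.13 ]
0.10068734523107796 0.11516688868164757 [ 0.62712858 -0.13554167  0.129     ]
[[0.001, -0.955, -0.296, 0.084], [1.0, 0.001, -0.0, 0.001], [0.001, -0.296, 0.955, -0.171], [0.0, 0.0, 0.0, 1.0]]
0 [0.5, -0.12, 0.35] [-20.  13.  80.  -0.  87.  70.]
0 [0.58, -0.12, 0.35] [-17.  20.  70.  -0.  90.  73.]
0 [0.45, 0, 0.35] [-8.  7. 87. -0. 86. 82.]
0 [0.5, -0.3, 0.35] [-37.  19.  71.  -0.  90.  53.]
90 [0.5, -0.12, 0.35] [-20.  13.  80.  -0.  87. -20.]
90 [0.58, -0.12, 0.35] [-17.  20.  70.  -0.  90. -17.]
90 [0.45, 0, 0.35] [-8.  7. 87. -0. 86. -8.]
90 [0.5, -0.3, 0.35] [-37.  19.  71.  -0.  90. -37.]
-90 [0.5, -0.12, 0.35] [-20.  13.  80.  -0.  87. 160.]
-90 [0.58, -0.12, 0.35] [-17.  20.  70.  -0.  90. 163.]
-90 [0.45, 0, 0.35] [ -8.   7.  87.  -0.  86. 172.]
-90 [0.5, -0.3, 0.35] [-37.  19.  71.  -0.  90. 143.]
180 [0.5, -0.12, 0.35] [ -20.   13.   80.   -0.   87. -110.]
180 [0.58, -0.12, 0.35] [ -17.   20.   70.   -0.   90. -107.]
180 [0.45, 0, 0.35] [ -8.   7.  87.  -0.  86. -98.]
180 [0.5, -0.3, 0.35] [ -37.   19.   71.   -0.   90. -127.]
45 [0.5, -0.12, 0.35] [-20.  13.  80.  -0.  87.  25.]
45 [0.58, -0.12, 0.35] [-17.  20.  70.  -0.  90.  28.]
45 [0.45, 0, 0.35] [-8.  7. 87. -0. 86. 37.]
45 [0.5, -0.3, 0.35] [-37.  19.  71.  -0.  90.   8.]
-45 [0.5, -0.12, 0.35] [-20.  13.  80.  -0.  87. 115.]
-45 [0.58, -0.12, 0.35] [-17.  20.  70.  -0.  90. 118.]
-45 [0.45, 0, 0.35] [ -8.   7.  87.  -0.  86. 127.]
-45 [0.5, -0.3, 0.35] [-37.  19.  71.  -0.  90.  98.]
```

```bash
cat >> h.py <<'E'
def Rot(deg):  # tool down, tool x at heading deg
    a=np.radians(deg);return np.array([[np.cos(a),np.sin(a),0],[np.sin(a),-np.cos(a),0],[0,0,-1]])
E
python3 - <<'E'
from h import *
arm.move_to([.58,-.07,.36],Rot(96))
c=arm.get_calibration("wrist")
im=arm.snapshot("wrist")[:,:,::-1];cv2.imwrite("pics/w1.png",im)
import pickle;pickle.dump(c,open("w1.pkl","wb"));print(arm.current_t())
cv2.imwrite("pics/w1b.png",cv2.resize(im,(800,600),interpolation=2))
E
```

```text
2.3333
```

View pics/w1b.png

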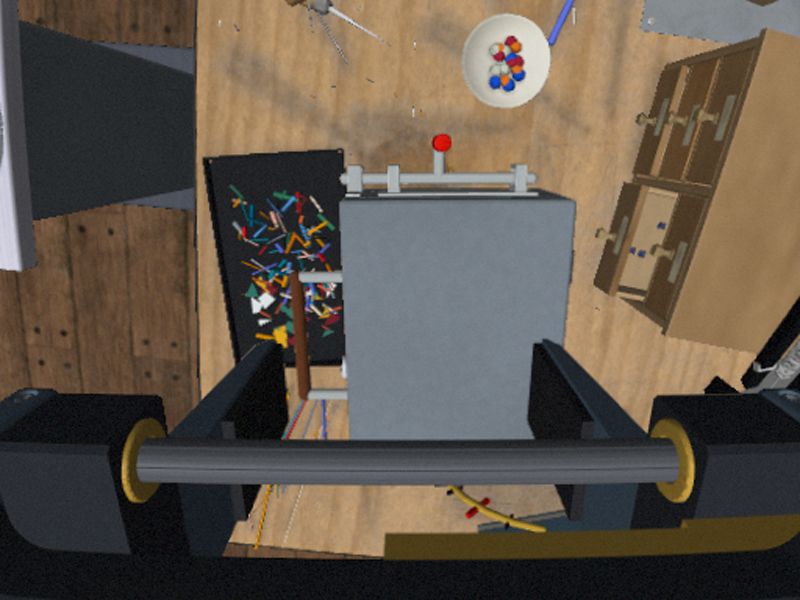

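The wrist view shows the knob's red top at (442,143). The bar handle runs from (297,277) to (304,398), and the lid's left corners are at (341,198) and (574,198), all in the enlarged picture. I'll use colour masks to refine the knob and bar positions.

```bash
python3 - <<'E'
from h import *
import pickle;c=pickle.load(open("w1.pkl","rb"));s=512/800
im=cv2.imread("pics/w1.png");b,g,r=[im[...,i].astype(int) for i in range(3)]
m=(r>150)&(g<60)&(b<60);m[:80]=0;m[110:]=0;m[:,265:300];ys,xs=np.nonzero(m[:, 265:300]);u=(xs.mean()+265,ys.mean());print("knob px",u,len(xs))
print("knob",onz("wrist",u,.128,c).round(4))
hsv=cv2.cvtColor(im,cv2.COLOR_BGR2HSV)
sub=im[165:262,180:204];b,g,r=[sub[...,i].astype(int) for i in range(3)]
m=(r-b>25)&(r<150)&(r>50);n,l,st,ce=cv2.connectedComponentsWithStats(m.astype(np.uint8))
k=1+st[1:,4].argmax();ys,xs=np.nonzero(l==k);print(st[k])
vx,vy,x0,y0=cv2.fitLine(np.c_[xs+180,ys+165].astype(np.float32),cv2.DIST_HUBER,0,.01,.01).ravel()
e=[(x0+vx*(y-y0)/vy,y) for y in (ys.min()+165,ys.max()+165)]
P=[onz("wrist",q,.117,c) for q in e];d=P[0]-P[1];print("bar",P,np.linalg.norm(d),"yaw",np.arctan2(-d[0],d[1]),"mid",(P[0]+P[1])/2)
A=onz("wrist",(341*s,198*s),.129,c);B=onz("wrist",(574*s,198*s),.129,c);d=B-A
print("FL,BL",A.round(4),B.round(4),np.linalg.norm(d),np.arctan2(d[1],d[0]))
E
```

```text
knob px (np.float64(282.6770833333333), np.float64(91.03125)) 96
knob [0.5972 0.0183 0.128 ]
[  1   8  23  89 772]
bar [array([ 0.48762209, -0.09710839,  0.117     ]), array([ 0.4990594 , -0.22683953,  0.117     ])] 0.13023432363023066 yaw 0.08793430800409104 mid [ 0.49334074 -0.16197396  0.117     ]
FL,BL [ 0.5237 -0.0318  0.129 ] [ 0.7064 -0.0121  0.129 ] 0.18384533499951308 0.10725560998679719
```

```bash
python3 - <<'E'
from h import *
R=Rot(90+np.degrees(.1))
k=np.array([.597,.0185])
arm.move_to([*k,.2],R);arm.grip(.06)
arm.move_l([*k,.105],R,.1);arm.grip(0.0)
print(arm.current_t(),arm.current_width(),arm.current_grasp_force(),arm.current_ee_pos(),arm.current_force().round(1))
d=np.array([np.cos(.1),np.sin(.1)])
for s in (.01,.02,.028,.033,.036,.039,.042,.045):
    arm.move_l([*(k+d*s),.105],R,.04);f=np.array(arm.current_force());print(s,f.round(1),np.array(arm.current_ee_pos()).round(4),round(arm.current_width(),4))
    if -f[:2]@d>14: break
E
```

```text
5.625 0.013357196115248167 30.000059008598328 [0.59705941 0.01849322 0.10501784] [0.3 0.1 0. ]
0.01 [ 1.9  2.5 -0.1] [0.6077 0.0196 0.105 ] 0.0129
0.02 [1.1 3.7 0.3] [0.6175 0.0207 0.105 ] 0.0135
0.028 [1.7 4.9 0.9] [0.6255 0.0215 0.105 ] 0.0133
0.033 [1.3 5.6 0.6] [0.6303 0.022  0.1051] 0.0133
0.036 [-0.1  4.8  2.1] [0.6331 0.0223 0.105 ] 0.0132
0.039 [-3.8  5.5  3.6] [0.6354 0.0226 0.105 ] 0.013
0.042 [-18.2   3.3  16.7] [0.6357 0.0228 0.1048] 0.0134
```

```bash
python3 - <<'E'
from h import *
R=Rot(90+np.degrees(.105));k=np.array([.597,.0185]);d=np.array([np.cos(.1),np.sin(.1)])
arm.move_l([*(k+d*.0395),.105],None,.04);arm.grip(.06)
p=np.array(arm.current_ee_pos());arm.move_l([p[0],p[1],.24],None,.2)
arm.move_to([.4925,-.156,.24],R);arm.grip(.036)
import pickle;c=arm.get_calibration("wrist");im=arm.snapshot("wrist")[:,:,::-1]
cv2.imwrite("pics/w2.png",im);pickle.dump(c,open("w2.pkl","wb"));cv2.imwrite("pics/w2b.png",cv2.resize(im,(800,600),interpolation=2))
print(arm.current_t(),arm.current_force(),proj(np.r_[.4925,-.156,.117],c)*1.5625)
E
```

```text
11.2417 [-0.36810075  0.12814544  0.10985756] [406.56983978 290.28080997]
```

View pics/w2b.png

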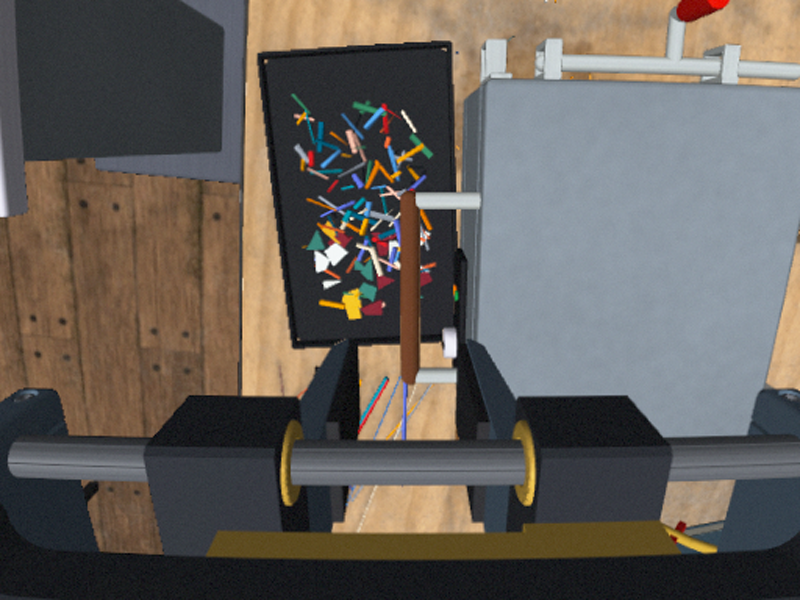

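The bar's middle is at (410,288), against a predicted (407,290). That means a correction of about 2 mm in +x. The knob is fully back, and the bar lies parallel to the pads.

```bash
cat > lift.py <<'E'
from h import *
H=np.array([.4945,-.155]);d=np.array([np.cos(.105),np.sin(.105)]);hg=H+.23*d
def P(deg,dz=0):
    t=np.radians(deg);return np.r_[hg+d*(-.23*np.cos(t)+.012*np.sin(t)),.105+.23*np.sin(t)+.012*np.cos(t)-arm.grip_depth+dz]
def go(angs):
    for a in angs:
        arm.move_l(P(a),None,.06);f=np.array(arm.current_force())
        print(a,f.round(1),round(arm.current_width(),4),round(arm.current_t(),2))
        if np.linalg.norm(f)>35: print("STOP");break
E
python3 - <<'E'
from lift import *
R=Rot(90+np.degrees(.105))
arm.move_l([*H,.2],R,.15);arm.move_l(P(0),R,.06);print(arm.current_force().round(1))
arm.grip(0);print(arm.current_t(),arm.current_width(),arm.current_grasp_force(),arm.current_force().round(1))
go((3,6,10,15))
cv2.imwrite("pics/s2.png",cv2.resize(np.hstack([arm.snapshot("side")[130:240,215:335],arm.snapshot("scene")[170:280,225:345]])[:,:,::-1],None,fx=3.3,fy=3.3,interpolation=2))
E
```

```text
[ 0.3 -0.1 -0.3]
14.0083 0.010963963594483312 30.00558704137802 [-4.1 -1.8  3.4]
3 [-6.1 -2.8 -1.4] 0.0113 14.36
6 [-6.4 -3.  -1. ] 0.0114 14.71
10 [-6.  -3.3  0. ] 0.0112 15.12
15 [-7.1 -3.7  0.8] 0.0113 15.61
```

View pics/s2.png

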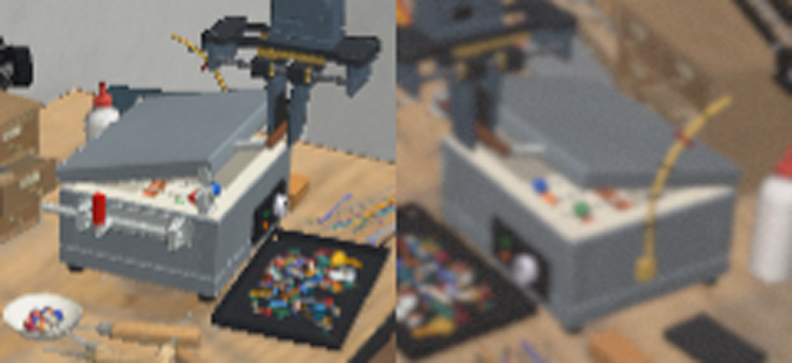

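Both crops show the lid rising with the gripper on the bar, at side crop (285,125). The bolt knob is back at (98,208). I'll continue the lift.

```bash
python3 - <<'E'
from lift import *
go((20,25,30,35,40,45));arm.sleep(.3)
print(arm.current_ee_pos(),P(45),arm.current_grasp_force())
cv2.imwrite("pics/s3.png",cv2.resize(np.hstack([arm.snapshot("side")[115:235,215:335],arm.snapshot("scene")[150:270,245:365]])[:,:,::-1],None,fx=3.3,fy=3.3,interpolation=2))
E
```

```text
20 [-8.9 -4.   2.1] 0.0111 16.19
25 [-10.7  -4.1   3.9] 0.0116 16.68
30 [-15.3  -4.1   7.6] 0.0109 17.16
35 [-19.7  -3.2  12.6] 0.0112 17.64
40 [-23.7  -3.1  18.6] 0.0114 18.12
45 [-23.8  -2.4  22.4] 0.0112 18.61
[ 0.56754369 -0.14707619  0.25901438] [ 0.56993298 -0.1470503   0.25731984] 30.013883113861084
```

View pics/s3.png

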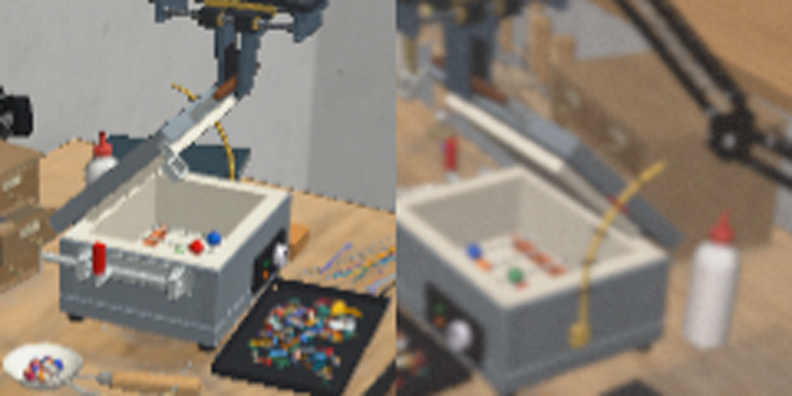

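The lid is up near 45° with its edge at the red tick, at scene crop (618,208). I'll relax the radial strain and check the angle from the lid's underside front corner, which shows at scene crop (562,166).

```bash
python3 - <<'E'
from lift import *
p=P(45);arm.move_l(p+np.r_[-d*.0022,.002],None,.01);arm.sleep(.4)
print(arm.current_force().round(1),arm.current_grasp_force(),np.abs(arm.current_dq()).max(),arm.current_t())
n=np.array([-d[1],d[0]]);c=arm.get_calibration("scene");cs=arm.get_calibration("side");h0=hg-.002*d
for a in (39,42,45,48,51):
    t=np.radians(a);q=lambda y,w:np.r_[h0+n*y+d*(-.19*np.cos(t)+w*np.sin(t)),.105+.19*np.sin(t)+w*np.cos(t)]
    f=lambda P,c,x,y,o:((proj(P,c)-[x,y]+.5)*3.3+[o,0]).round(0)
    print(a,"scene FR under",f(q(-.12,0),c,245,150,396),"top",f(q(-.12,.024),c,245,150,396),"FL under",f(q(.12,0),c,245,150,396),"side FL under",f(q(.12,0),cs,215,115,0),"top",f(q(.12,.024),cs,215,115,0))
im=np.hstack([arm.snapshot("side")[130:190,245:305],arm.snapshot("scene")[165:225,280:340]])[:,:,::-1]
cv2.imwrite("pics/s4.png",cv2.resize(im,None,fx=6.6,fy=6.6,interpolation=2))
E
```

```text
[-2.7  2.3  1.3] 30.00212073326111 0.050598658098332756 19.8583
39 scene FR under [548. 178.] top [564. 155.] FL under [408.  86.] side FL under [186. 159.] top [173. 140.]
42 scene FR under [555. 169.] top [571. 146.] FL under [414.  78.] side FL under [180. 151.] top [167. 133.]
45 scene FR under [562. 159.] top [579. 137.] FL under [420.  70.] side FL under [174. 144.] top [160. 126.]
48 scene FR under [569. 150.] top [587. 129.] FL under [426.  63.] side FL under [168. 136.] top [153. 119.]
51 scene FR under [577. 142.] top [595. 121.] FL under [432.  55.] side FL under [162. 129.] top [145. 113.]
```

View pics/s4.png

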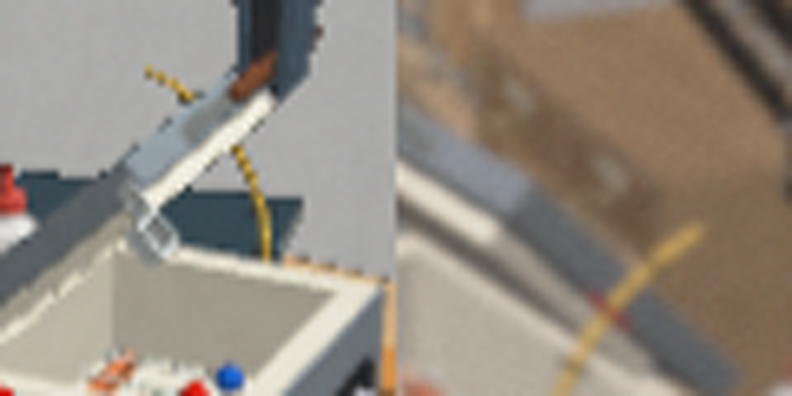

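The underside corners sit at about 43° in both views. I'll raise the lid 2° more, then hand in.

```bash
python3 - <<'E'
from lift import *
arm.move_l(P(47)+np.r_[-d*.0023,.0022],None,.02);arm.sleep(1)
print(arm.current_force().round(1),arm.current_grasp_force(),np.abs(arm.current_dq()).max(),arm.current_t())
print(arm.sign_off())
E
```

```text
[-4.3  4.3  1. ] 29.993002116680145 0.0765612799437659 21.5167
the job is handed in; nothing more can be done
None
```

The bolt is drawn back to its stop, and the gripper is holding the lid steadily by its bar handle at about 45°. I handed the job in at 21.5 s; no verdict came back.

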